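# Set the grit mill's burr gap and lock it

## Robot

A 6-joint arm with a two-finger parallel gripper is mounted at the origin on the work surface. World frame = base frame: x ahead of the robot, y to its left, z up, the work surface at z = 0. Lengths are in m, angles in degrees, forces in N, time in s.
With the tool pointing down it reaches from about 0.4 to 0.825 m from the base axis. Payload 7 kg.
Tool frame: the origin (TCP) lies midway between the tips of the shut fingers; the grasp point (between the pads) lies r.grip_depth behind it (r.grip_depth is the distance from the TCP to the grasp point, in m); z points along the fingers, y is the direction in which the jaws open and shut (so a half turn about z gives the same grasp; the last joint's range is limited). The gripper opens to 88 mm and grips with 3 to 60 N. Pads are 19 mm wide; open, the fingers measure 130 mm over their backs; the gripper's body (78 mm by 193 mm) begins 47 mm behind the grasp point.
Start: joints at [89.33, 20.546, 0.682, 0, -70.136, -16.507], TCP at [0.199, 0.645, 0.227] pointing down, gripper open.
Joint ranges: [-176.03, 176.03], [-82.01, 121.73], [-58.28, 71.71], [-173.87, 95.51], [-174.79, -0.11], [-173.66, 173.66]. Speed limits (degrees/s): [136.94, 136.94, 172.46, 180, 180, 180].

## Interface

Orientations are given as [roll, pitch, yaw] about the fixed x, y, z axes, in that order (R = Rz(yaw) Ry(pitch) Rx(roll)).
In Python, from plant import r, imaging, close_job gives the robot as it stands.
- The arm moves only by the tool step_arm, never from a script. Its argument "commands" is a list of rows, each a list of 2 entries, a list of its own where there are three numbers: the shift along the tool's x, y, z in mm, then the turn about the tool's z in degrees. In form: [[[x, y, z], twist], ...]. A call has 1 to 20 rows; each row shifts and turns the commanded pose from where the row before left it, along the tool's axes as they then stand; what a row does not reach is not made up. A row lasts 1/8 s, in which the tool goes at most 62.5 mm and 10.7 degrees, less where a joint would pass 70% of its speed; a pose out of reach is approached as far as the arm can. A call with a gripper value outside its range is refused whole. "gripper" is the closure, from 0 (fully open) to 1 (shut), set as the call begins (left out, the last holds). The fingers move at their own pace and stop on an object; "grip_force" is the grip in N (left out, the last holds). Time passes only in rows, so rows that do not move let the fingers close. It gives the time, the measured TCP pose, the force and the opening at its end, in the units of the state.
- r.get_state(): the state, without advancing time (a new reading comes with each control period).
- imaging.capture(name): name is "side" or "top"; returns a dict with "img" (400x640x3 uint8, red, green, blue), "z_map" (400x640 float32, m along the optical axis (not along the pixel's ray), 0 where there is no reading), "vfov" (degrees; the focal length in pixels is half the picture's height over the tangent of half this angle, whatever the lens; pixels are square), "cx", "cy" (the principal point, pixels), "extrinsics" (4x4, takes a point from camera to world coordinates). Camera axes: x right, y down, z forward; pixel columns grow to the right and rows downward; lengths in m; the calibration is good to about 2 mm. A picture is of the moment at which its call begins.
- close_job(): hands the job in, once; it reports no verdict.
The state is a dict: "time_s": time; "joints": joint angles; "qd": joint speeds; "joint_torque": joint torques, N m; "tcp_pos": TCP position; "eef_rot": TCP orientation; "contact_force": force on the tool from outside, world axes, zero at the start; "moment": the same for the moment, N m; "gripper_width": finger opening in m.
Only numpy, scipy, OpenCV 4.12 (cv2) and the standard library are available. Lean on these libraries where they do the work, as an engineer would, in place of code of your own. Each camera call takes 0.05 s, during which the arm holds its last target.

## Task

Turn the grit mill's adjustment ring clockwise by its upright post until you feel the burrs just touch, without forcing them together, then back it off four clicks. Then swing the locking lever clockwise, fully over to its stop, to lock the setting, and let go. Leave the other things on the bench where they are.

Things in the scene. Friction and masses are not known exactly. Their poses are not given: they have to be found in the camera images.
- mill: Grit mill bolted to the bench: grey round housing 108 mm across, 117 mm high, on a base plate 300 x 170 x 12 mm, spout towards the robot, finned motor lying behind (107 mm high). On top the adjustment ring; in its middle a fixed steel funnel 64 mm wide, rim at 166 mm. Origin: on the ring's axis, on the bench top; x axis from spout to motor, z up.
- ring: Knurled aluminium adjustment ring, 116 mm across, top face 142 mm above the bench; clockwise from above closes the burrs. Origin on its axis, 118 mm up, x axis towards the post. It clicks 24 times a turn: one click is 15 degrees (20 mm at the post), felt as up to about 3 N at the post that comes and goes, and it rests in the notches. It starts 5 to 7 clicks open.
- ring_axis (a point): Point on the ring's vertical axis, 172 mm above the bench, fixed to the mill. Where the burrs touch differs every time and is not visible: it is felt as the ring resisting like a spring, 10 N m/rad (1.6 to 1.8 N at the post per mm of its path). More than 0.15 rad (about 17 N at the post) past the touch harms the burrs; a lasting 6 to 12 N is a sure touch.
- post (a point): Upright steel post to turn the ring by: round pin, 14 mm across, 75 mm from the axis, from 142 to 192 mm above the bench; on the robot's side of the mill. This point: its centre line, 172 mm up; x outwards, z up. Backing off from the touch, the ridge of the first click is passed at 0.16 rad and the next ones every 0.26 rad; the notch of the fourth click lies 1.08 rad (62 degrees) from the touch.
- burr_top (a point): Centre of the face of the upper burr, hidden inside the mill, which the ring raises and lowers by 0.131 mm a click. Its height over burr_low is the burr gap (0.54 mm at four clicks): far less than the error of the pose readings, so not to be had from them.
- burr_low (a point): Centre of the face of the sprung lower burr, hidden inside the mill, 70 mm above the bench on the ring's axis; the pressure of the upper burr sinks it by 0.05 mm per 0.1 rad of turning past the touch (1 N m on the ring).
- lock (a joint): Locking lever on the motor side of the housing, on an upright pivot: 0 to 0.15 rad is loose, 1.3 rad (its stop) is locked; clockwise from above is positive. It stays where it is left and takes about 3 N at its knob. At 0 the lever points 1.0 rad anticlockwise (from above) of the mill's x axis; locked, 0.3 rad clockwise of it.
- lever_pivot (a point): Point on the upright pivot axis of the locking lever, 160 mm above the bench, 80 mm from the ring's axis towards the motor. Fixed to the mill.
- lock_knob (a point): The lever's upright black knob: a round pin 14 mm across, 45 mm from the pivot, from the lever arm's top (132 mm above the bench) to 184 mm. This point is on its centre line 160 mm above the bench; its x axis points away from the pivot, z up.
- bowl: Bystander: small open steel bowl, 80 mm wide, 32 mm high, under the mill's spout; origin under its middle.
- jar: Bystander: amber glass jar, 60 mm wide, 85 mm high, beside the mill (its right side seen from the robot); origin under its middle.
- brush: Bystander: hand brush lying beside the mill's left side; origin under its middle.
- wrench: Bystander: steel wrench lying beside the mill's right side, towards the motor; origin under its middle.
- wheel_a: Bystander: grinding wheel lying flat, 130 mm wide, 22 mm thick, 24 mm bore, out to the right; origin under its middle.
- pot: Bystander: terracotta pot, 84 mm wide, 65 mm high, out to the left; origin under its middle.
- tin: Bystander: plain steel tin, 70 mm wide, 100 mm high, out to the left; origin under its middle.

How it is judged:
By the outcome, as a careful person would: the job done as asked, in the order asked, and still so for the second after the job is handed in, with the robot touching nothing.
It also fails if it takes over 61 s, if anything falls off the work surface, if the arm or the gripper's body presses on something with over 40 N, if the wrist force passes 120 N, or if a joint passes its speed limit or range.

## Working session

There is one attempt and no reset: what is moved stays moved. The work goes in short steps, Python scripts to look and compute and a tool call to move; the robot and the scene stay as the last step left them, time stands still between calls to the robot, and variables do not carry over. Pictures are saved under pics/ and viewed, and the job is handed in when it is done.

Besides the shell and the picture viewer there is one more tool, called after "Emit:" as a command line: name --argument value ..., lists and objects as JSON in quotes. step_arm: Moves the arm, as the interface text tells. Its arguments: {"type":"object","properties":{"commands":{"type":"array","items":{"type":"array"}},"gripper":{"type":"number"},"grip_force":{"type":"number"}},"required":["commands"]}

```bash
mkdir -p pics; ls
python3 - <<'E'
from plant import r, imaging
import cv2,pickle
s=r.get_state();print(s, r.grip_depth)
for n in("side","top"):
    c=imaging.capture(n);pickle.dump(c,open(n+'.pkl','wb'))
    cv2.imwrite(f'pics/{n}0.png',c['img'][:,:,::-1]);print(n,c['vfov'],c['cx'],c['cy'],c['extrinsics'])
E
```

```text
pics
{'time_s': 0.0, 'joints': array([ 8.93307061e+01,  2.05921521e+01,  6.34011187e-01, -2.00567868e-02,
       -7.01358988e+01, -1.65061163e+01]), 'qd': array([0.01113456, 0.01759186, 0.03699357, 0.08551123, 0.00111297,
       0.0289232 ]), 'joint_torque': array([-2.77938725e-04, -5.82710409e+01,  2.93062234e+01,  6.99726954e+00,
        6.94929447e-03, -1.57199293e-04]), 'tcp_pos': array([0.19921668, 0.64442153, 0.2256166 ]), 'eef_rot': array([ 1.79904478e+02, -8.64334700e-03, -1.71822336e+01]), 'contact_force': array([ 0.12901008, -0.52492769,  1.08730734]), 'moment': array([-0.01686199,  0.00329338, -0.00286515]), 'gripper_width': 0.0876860880079686} 0.0188
side 48.14659303691542 320.6409005939015 205.83166109202935 [[ 0.73371245 -0.46567066  0.49478973 -0.13762803]
 [-0.67928226 -0.51938154  0.51847703 -0.76555533]
 [ 0.01554512 -0.71651494 -0.69739852  1.13834757]
 [ 0.          0.          0.          1.        ]]
top 45.12570650294828 323.50650927736336 194.3274808023136 [[-0.01360235 -0.99910537  0.04004292  0.49518033]
 [-0.9998841   0.01331724 -0.00737838 -0.01968028]
 [ 0.00683852 -0.04013864 -0.99917072  1.55207923]
 [ 0.          0.          0.          1.        ]]
```

View pics/side0.png

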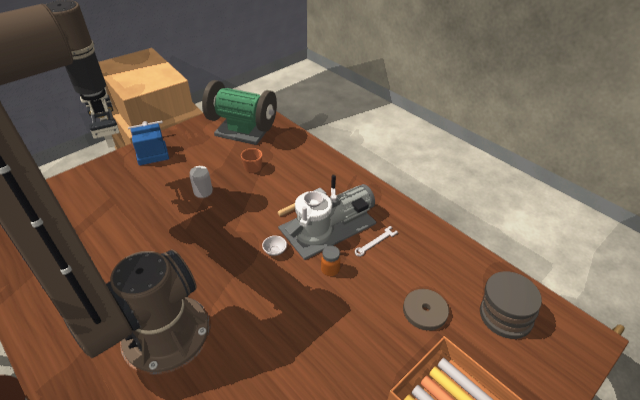

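View pics/top0.png

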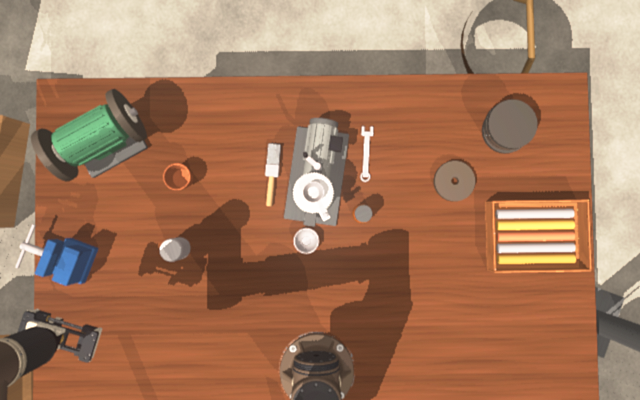

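```bash
cat > h.py <<'E'
import numpy as np,pickle,cv2
def K(c):
    f=200/np.tan(np.radians(c['vfov']/2)); return f
def ray_z(c,u,v,z):
    f=K(c);T=c['extrinsics'];d=T[:3,:3]@np.array([(u-c['cx'])/f,(v-c['cy'])/f,1]);o=T[:3,3]
    return o+d*(z-o[2])/d[2]
def proj(c,p):
    f=K(c);T=c['extrinsics'];q=T[:3,:3].T@(np.array(p)-T[:3,3]);return np.array([f*q[0]/q[2]+c['cx'],f*q[1]/q[2]+c['cy']])
def crop(c,u0,v0,w,h,s,name):
    im=c['img'][v0:v0+h,u0:u0+w,::-1];cv2.imwrite(name,cv2.resize(im,None,fx=s,fy=s,interpolation=cv2.INTER_CUBIC))
E
python3 - <<'E'
from h import *
t=pickle.load(open('top.pkl','rb'));s=pickle.load(open('side.pkl','rb'))
crop(t,260,105,120,120,5,'pics/tc.png');crop(s,260,165,130,110,6,'pics/sc.png')
T=t['extrinsics'];f=K(t)
z=t['z_map'];v,u=np.mgrid[0:400,0:640]
P=np.stack([(u-t['cx'])/f*z,(v-t['cy'])/f*z,z],-1)@T[:3,:3].T+T[:3,3]
for vv in range(110,225,4): print(vv,' '.join('%4d'%(P[vv,uu,2]*1000) for uu in range(280,352,3)))
E
```

```text
110   -2   -1    0   -3    0   -5    0   -1    0   -1    2   -5   -2    5   -5   -4    0   -3   -1   -2   -1    4   -5   -5
114   -1    3   -1    0    1   -1   -1   -2    2    0   -2   -5   -6   -3   -1   -1   -1   -5   -3   -1    0    2   -1   -1
118    0    0   -5   -2   -2   -2    0    2   -1   -2    4   84   97   96  102   -2   -4    2   -5   -6   -3   -3   -1   -1
122  -10   -6   -3    2    6    0   -3   -7   -1   -2   72   86   96  105  101  100   99  100   88   -4   -1   -1    0    1
126    0    3    0    0    1    4    0    2    0   -5   79   92   94   99  100  108   96   95   81   64    3   -4    0    1
130   -3   -1    1   -3   -3    4   12    9   11   11   80   92   95   98  105  101   93   92   80   58    2    0    3    3
134   -4   -4    7    0    2    1   14   11    5   57   83   90   95   99  105   99   94   90   86   57   10   13   12   -6
138   -4    5    0   -3    0    4    8   11   14   59   80   97   91   97   97   98  103   96   94   94   97    8   15    2
142   -3    7    0   -4    0   15   13    8   16   82   81  104   98   99   99   93  101   96   95   94  100
[... 1795 characters left out ...]
  141  136  161  165  168  146  144  142  139   28    8   12   -2   -4    2    0
206    5    0   12    8   10    8  139  144  140  143  144  147  140  147  134  141   31    9    7   15    2   -2    0    0
210    1    0    9   12   14   10   13    5  135  143  147  142  142  145  139  138    9   12   11    9    2    0   -2   -8
214    1    1   19   10   10   11   10   12    9   86   89   90   85    9  139  188  137    9   16   10   -3   -7    0    2
218    0    0    5    9   11    6   16   17   82   82   82   79   15   16  135  145  136   11    7   -4   -4    3   -1    1
222    0    0   -1   -1    2    3    0    2   73   71   72   79   10    9   10   10   12   10   17    5    0    1    5    4
```

View pics/tc.png

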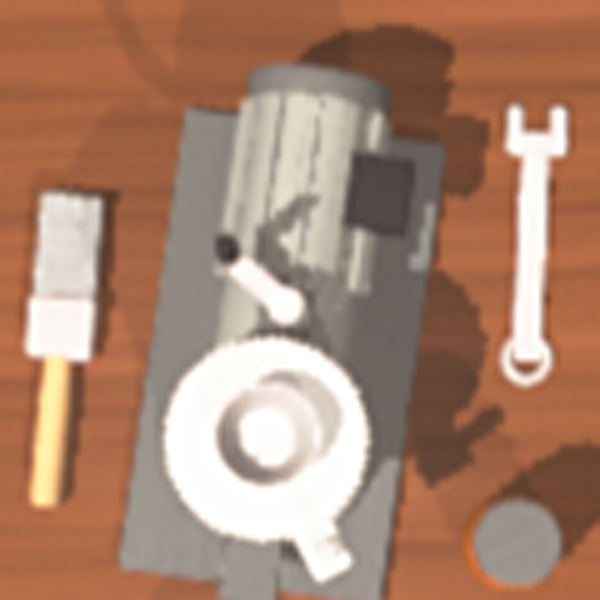

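View pics/sc.png

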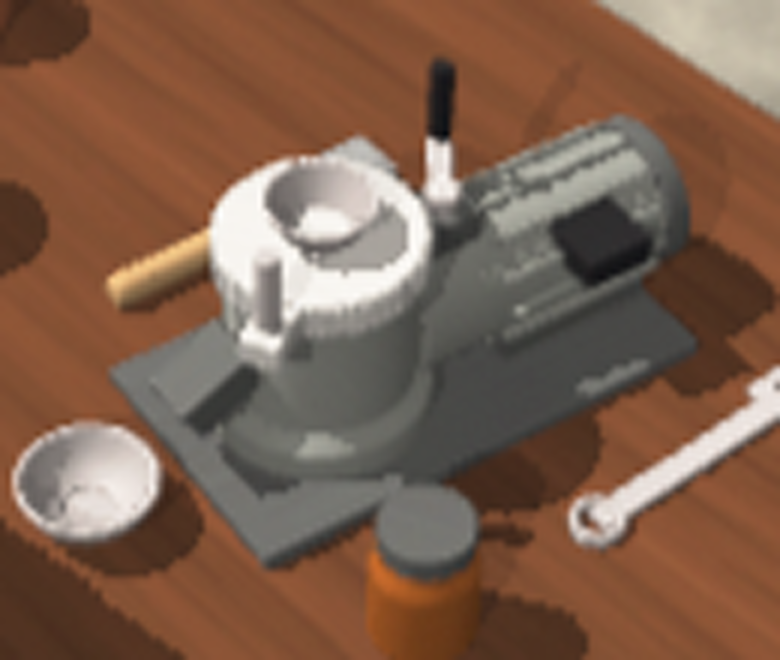

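Run:
```python
from h import *
t=pickle.load(open('top.pkl','rb'));s=pickle.load(open('side.pkl','rb'))
tp=lambda u,v,z:ray_z(t,260+u/5-.4,105+v/5-.4,z)
sp=lambda u,v,z:ray_z(s,260+u/6-.4,165+v/6-.4,z)
print('ring',tp(267,440,.142),'plate',[tp(*a,.012) for a in((187,110),(120,570),(444,145),(384,600))])
print('pivot',tp(287,305,.132),'knobtop',tp(227,247,.184), 'side knobtop',sp(441,66,.184))
print('post side top',sp(265,258,.192),'base',sp(266,328,.142),'top view',tp(338,550,.192),tp(330,560,.142))
f=K(t);T=t['extrinsics']
z=t['z_map'];v,u=np.mgrid[0:400,0:640]
P=np.stack([(u-t['cx'])/f*z,(v-t['cy'])/f*z,z],-1)@T[:3,:3].T+T[:3,3]
m=(abs(P[...,2]-.142)<.012)&(u>285)&(u<340)&(v>165)&(v<212)
import cv2
pts=P[m][:,:2].astype('f4')*1000
print(cv2.minEnclosingCircle(pts))
m=(P[...,2]>.172)&(P[...,2]<.3)&(u>285)&(u<345)&(v>140)&(v<225);print(np.c_[u[m],v[m]],P[m])
f=K(s);T=s['extrinsics']
z=s['z_map']
Q=np.stack([(u-s['cx'])/f*z,(v-s['cy'])/f*z,z],-1)@T[:3,:3].T+T[:3,3]
m=(Q[...,2]>.172)&(Q[...,2]<.3)&(u>290)&(u<345)&(v>165)&(v<230);print(np.c_[u[m],v[m]],Q[m].round(3))
```

```text
ring [0.55716978 0.00063954 0.142     ] plate [array([0.77621849, 0.05130167, 0.012     ]), array([0.48102063, 0.09745076, 0.012     ]), array([ 0.7514917 , -0.11385713,  0.012     ]), array([ 0.45957174, -0.07092429,  0.012     ])]
pivot [ 0.63742741 -0.01206965  0.132     ] knobtop [0.66586376 0.02145347 0.184     ] side knobtop [0.66674864 0.02114786 0.184     ]
post side top [ 0.49068299 -0.0336231   0.192     ] base [ 0.49028873 -0.03404004  0.142     ] top view [ 0.49227229 -0.03937168  0.192     ] [ 0.48638186 -0.0353319   0.142     ]
((566.2235717773438, -7.531661510467529), 71.18914794921875)
[[304 152]
 [305 152]
 [306 152]
 [303 153]
 [304 153]
 [305 153]
 [306 153]
 [307 153]
 [303 154]
 [304 154]
 [305 154]
 [306 154]
 [307 154]
 [303 155]
 [304 155]
 [305 155]
 [306 155]
 [307 155]
 [304 156]
 [305 156]
 [306 156]
 [324 213]
 [325 213]
 [326 213]
 [323 214]
 [324 214]
 [325 214]
 [326 214]
 [327 214]
 [323 215]
 [324 215]
 [325 215]
 [326 215]
 [327 215]
 [323 216]
 [324 216]
 [325 216]
 [326 216]
 [327 216]
 [324 217]
 [325 217]
 [326 217]] [[ 0.6713631   0.02417051  0
[... 2662 characters left out ...]
9 ]
 [ 0.5   -0.029  0.19 ]
 [ 0.488 -0.028  0.192]
 [ 0.491 -0.03   0.192]
 [ 0.494 -0.031  0.19 ]
 [ 0.496 -0.034  0.191]
 [ 0.497 -0.036  0.192]
 [ 0.485 -0.032  0.193]
 [ 0.49  -0.031  0.189]
 [ 0.491 -0.034  0.19 ]
 [ 0.494 -0.035  0.189]
 [ 0.497 -0.036  0.188]
 [ 0.488 -0.033  0.188]
 [ 0.489 -0.036  0.189]
 [ 0.494 -0.035  0.184]
 [ 0.496 -0.038  0.186]
 [ 0.486 -0.031  0.183]
 [ 0.486 -0.035  0.186]
 [ 0.49  -0.035  0.183]
 [ 0.492 -0.038  0.184]
 [ 0.499 -0.034  0.177]
 [ 0.487 -0.029  0.177]
 [ 0.489 -0.032  0.177]
 [ 0.489 -0.036  0.18 ]
 [ 0.491 -0.039  0.181]
 [ 0.498 -0.035  0.173]
 [ 0.487 -0.034  0.176]
 [ 0.491 -0.034  0.173]
 [ 0.492 -0.038  0.175]
 [ 0.496 -0.038  0.173]]
```

Emit:
step_arm --commands '[[[32,37.4,0],0],[[32,37.4,0],0],[[32,37.4,0],0],[[32,37.4,0],0],[[32,37.4,0],0],[[32,37.4,0],0],[[32,37.4,0],0],[[32,37.4,0],0],[[32,37.4,0],0],[[32,37.4,0],0],[[32,37.4,0],0],[[32,37.4,0],0],[[32,37.4,0],0],[[32,37.4,0],0],[[32,37.4,0],0],[[0,0,0],-9],[[0,0,0],-9],[[0,0,0],-9],[[0,0,0],-9],[[0,0,0],-8]]' --gripper 0

```text
time_s: 2.6
tcp_pos: [0.492, -0.0329, 0.2262]
eef_rot: [-180.0, 0.0, 27.1]
contact_force: [-0.3, 0.8, 0.4]
gripper_width: 0.0879
```

Emit:
step_arm --commands '[[[-1,0,20],0],[[0,0,20],0],[[0,0,20],0],[[0,0,13],0],[[0,0,0],0],[[0,0,0],0]]'

```text
time_s: 3.35
tcp_pos: [0.4918, -0.0333, 0.1542]
eef_rot: [180.0, -0.0, 26.8]
contact_force: [-1.6, -0.6, 0.5]
gripper_width: 0.0876
```

```bash
cat > look.py <<'E'
import sys
from h import *
from plant import r,imaging
tag=sys.argv[1]
for n,a in(("top",(260,105,120,120,5)),("side",(260,165,130,110,6))):
    c=imaging.capture(n);pickle.dump(c,open(f'{n}_{tag}.pkl','wb'));crop(c,*a,f'pics/{n}_{tag}.png')
s=r.get_state();print(s['time_s'],s['tcp_pos'],s['eef_rot'],s['contact_force'],s['moment'],s['joints'])
E
python3 look.py a
```

```text
3.45 [ 0.49189673 -0.0332237   0.15433179] [ 1.79979386e+02 -7.32475161e-02  2.68280473e+01] [-0.35627087 -0.11746193  0.59725901] [-0.03505751 -0.06817303  0.0080362 ] [ 1.90390683e+01  6.90542509e+00 -2.77616156e+01  1.27743790e-02
 -5.52575946e+01  9.77816928e+01]
```

View pics/side_a.png

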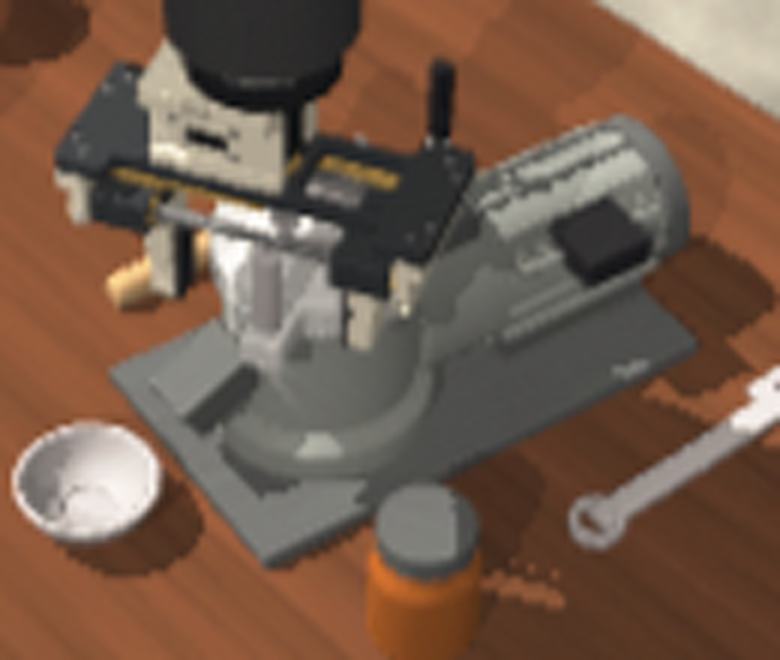

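The side view shows the post (about 265,290) standing between the open fingers. Closing.

Emit:
step_arm --commands '[[[0,0,0],0],[[0,0,0],0],[[0,0,0],0],[[0,0,0],0],[[0,0,0],0],[[0,0,0],0]]' --gripper 1 --grip_force 20

```text
time_s: 4.2
tcp_pos: [0.4914, -0.0333, 0.1535]
eef_rot: [180.0, 0.0, 26.8]
contact_force: [0.1, 0.3, 0.0]
gripper_width: 0.0334
```

Emit:
step_arm --commands '[[[0,0,0],0],[[0,0,0],0],[[0,0,0],0],[[0,0,0],0],[[0,0,0],0]]'

```text
time_s: 4.82
tcp_pos: [0.4913, -0.0333, 0.1535]
eef_rot: [-180.0, 0.0, 26.8]
contact_force: [-0.4, 1.1, -0.5]
gripper_width: 0.0132
```

Emit:
step_arm --commands '[[[0.3,-6.5,0],5],[[0.3,-6.5,0],5],[[0.3,-6.5,0],5],[[0,0,0],0],[[0,0,0],0]]'

```text
time_s: 5.45
tcp_pos: [0.4847, -0.015, 0.1535]
eef_rot: [-180.0, 0.0, 11.9]
contact_force: [-3.0, 2.4, 2.1]
gripper_width: 0.0135
```

```bash
cat > st.py <<'E'
from h import *
from plant import r
s=r.get_state();p=s['tcp_pos'][:2];C=np.array([.5572,.0006]);d=p-C;ph=np.degrees(np.arctan2(d[1],d[0]))%360
y=np.radians(s['eef_rot'][2]);F=s['contact_force'][:2]
a=np.radians(ph);print('t',s['time_s'],'phi',ph,'R',np.hypot(*d)*1000,'yaw+180',s['eef_rot'][2]+180,'resist(ccw)',F@[-np.sin(a),np.cos(a)],'rad',F@[np.cos(a),np.sin(a)],s['moment'][2],s['gripper_width'],'Fz',s['contact_force'][2])
E
python3 st.py
```

```text
t 5.45 phi 192.11325088599781 R 74.14127501410807 yaw+180 191.93492463812177 resist(ccw) -2.9986535003214394 rad 2.3913132521563063 0.08053845680987833 0.01348693061996711 Fz 2.08908720256903
```

Emit:
step_arm --commands '[[[0.3,-6.5,0],5],[[0.3,-6.5,0],5],[[0.3,-6.5,0],5],[[0,0,0],0],[[0,0,0],0]]'

```text
time_s: 6.08
tcp_pos: [0.483, 0.0046, 0.1535]
eef_rot: [-180.0, 0.1, -3.1]
contact_force: [-6.0, 4.3, 4.4]
gripper_width: 0.0136
```

```bash
python3 st.py
```

```text
t 6.075 phi 176.9348786626946 R 74.33314488618983 yaw+180 176.90845414317715 resist(ccw) -4.010415787428941 rad 6.242867697071652 0.1288579496949718 0.013633564458194056 Fz 4.38292956865246
```

Emit:
step_arm --commands '[[[0.3,-6.5,0],5],[[0.3,-6.5,0],5],[[0.3,-6.5,0],5],[[0,0,0],0],[[0,0,0],0]]'

```text
time_s: 6.7
tcp_pos: [0.4864, 0.0239, 0.1536]
eef_rot: [-180.0, 0.1, -18.1]
contact_force: [-7.0, 5.7, 6.5]
gripper_width: 0.0134
```

```bash
python3 st.py
```

```text
t 6.7 phi 161.75833881744745 R 74.59226469227596 yaw+180 161.89794540990763 resist(ccw) -3.174678324366727 rad 8.421814589631559 0.05927558219547051 0.013385105565119015 Fz 6.530731643641396
```

Emit:
step_arm --commands '[[[-1.5,0,0],0],[[0,0,0],0],[[0,0,0],0]]'

```text
time_s: 7.08
tcp_pos: [0.4862, 0.0242, 0.1536]
eef_rot: [-180.0, -0.0, -18.2]
contact_force: [-0.6, 2.0, 0.0]
gripper_width: 0.0135
```

```bash
python3 st.py
```

```text
t 7.075 phi 161.58844427046097 R 74.82933488564677 yaw+180 161.84612826597015 resist(ccw) -1.6863040296491165 rad 1.1717803316497504 0.07498154797617428 0.013492817294865553 Fz 0.01772070901959774
```

Emit:
step_arm --commands '[[[0.1,-6.5,0],5],[[0.1,-6.5,0],5],[[0.1,-6.5,0],5],[[0,0,0],0],[[0,0,0],0]]'

```text
time_s: 7.7
tcp_pos: [0.4942, 0.0421, 0.1537]
eef_rot: [-179.9, -0.0, -33.1]
contact_force: [2.0, 3.9, -0.6]
gripper_width: 0.0135
```

```bash
sed -i 's/\.5572,\.0006/.5572,.0024/' st.py; python3 st.py
```

```text
t 7.7 phi 147.76360305573206 R 74.48929181542871 yaw+180 146.9454824346367 resist(ccw) -4.3066506936078826 rad 0.39718708455606355 0.09987433639205595 0.013496841046675393 Fz -0.5994716302171843
```

Emit:
step_arm --commands '[[[0.05,-2.5,0],2],[[0,0,0],0],[[0,0,0],0]]'

```text
time_s: 8.07
tcp_pos: [0.4951, 0.0438, 0.1536]
eef_rot: [180.0, -0.0, -35.2]
contact_force: [0.0, 3.0, 0.4]
gripper_width: 0.0138
```

```bash
python3 st.py
```

```text
t 8.075 phi 146.3164059228051 R 74.65599100319587 yaw+180 144.84646430610306 resist(ccw) -2.5140995368498773 rad 1.6470315321163052 0.2144104711125599 0.013797639308395416 Fz 0.38963162134957763
```

Emit:
step_arm --commands '[[[0.05,-2.5,0],2],[[0,0,0],0],[[0,0,0],0]]'

```text
time_s: 8.45
tcp_pos: [0.4966, 0.046, 0.1536]
eef_rot: [180.0, 0.0, -37.2]
contact_force: [0.2, 2.8, 2.3]
gripper_width: 0.0137
```

```bash
python3 st.py
```

```text
t 8.45 phi 144.30753397492217 R 74.64799262679279 yaw+180 142.8323278687988 resist(ccw) -2.423764606596882 rad 1.4720901551125682 0.19847285249583432 0.013661579381974431 Fz 2.313477355162245
```

Emit:
step_arm --commands '[[[0.05,-2.5,0],2],[[0,0,0],0],[[0,0,0],0]]'

```text
time_s: 8.82
tcp_pos: [0.4978, 0.0476, 0.1535]
eef_rot: [179.9, 0.0, -39.2]
contact_force: [-2.2, 0.7, 3.1]
gripper_width: 0.0136
```

```bash
python3 st.py
```

```text
t 8.825 phi 142.7693434210586 R 74.62982272592546 yaw+180 140.8209637874911 resist(ccw) 0.7803467413181169 rad 2.144976970181134 0.12022814241385113 0.013556421037656545 Fz 3.059790914659904
```

Emit:
step_arm --commands '[[[0.0,-2.6,0],2],[[0,0,0],0],[[0,0,0],0]]'

```text
time_s: 9.2
tcp_pos: [0.5001, 0.0503, 0.1536]
eef_rot: [-180.0, 0.0, -41.2]
contact_force: [-1.8, 3.8, 2.1]
gripper_width: 0.0135
```

```bash
python3 st.py
```

```text
t 9.2 phi 140.02395221503093 R 74.56130907681306 yaw+180 138.82842649926656 resist(ccw) -1.722159203917784 rad 3.8118451142117977 0.017362336433066144 0.013464174729934528 Fz 2.0562119000717956
```

Emit:
step_arm --commands '[[[0.0,-2.6,0],2],[[0,0,0],0],[[0,0,0],0]]'

```text
time_s: 9.57
tcp_pos: [0.5016, 0.0521, 0.1536]
eef_rot: [-180.0, 0.0, -43.2]
contact_force: [-2.7, 3.1, 2.9]
gripper_width: 0.0135
```

```bash
python3 st.py
```

```text
t 9.575 phi 138.1633033517281 R 74.56597006120407 yaw+180 136.8334479082945 resist(ccw) -0.4751013130685293 rad 4.079305437215052 0.038590451040342644 0.0135223224996743 Fz 2.929626741750558
```

Emit:
step_arm --commands '[[[0.0,-2.6,0],2],[[0,0,0],0],[[0,0,0],0]]'

```text
time_s: 9.95
tcp_pos: [0.5036, 0.0542, 0.1537]
eef_rot: [-180.0, 0.0, -45.2]
contact_force: [-2.8, 2.4, 3.6]
gripper_width: 0.0135
```

```bash
python3 st.py
```

```text
t 9.95 phi 135.9884104363116 R 74.55919464152896 yaw+180 134.75117267523444 resist(ccw) 0.1887432343223965 rad 3.664193926910763 0.0009149383807621481 0.013455418189693721 Fz 3.5721928148613546
```

Emit:
step_arm --commands '[[[-0.7,-2.6,0],2],[[0,0,0],0],[[0,0,0],0]]'

```text
time_s: 10.32
tcp_pos: [0.5052, 0.0562, 0.1536]
eef_rot: [-180.0, -0.0, -47.2]
contact_force: [1.3, 1.2, -1.1]
gripper_width: 0.0134
```

```bash
python3 st.py
```

```text
t 10.325 phi 134.0527827548249 R 74.80497889718498 yaw+180 132.83948577037773 resist(ccw) -1.7983380959795228 rad -0.07669393298541657 0.019907538696456922 0.013410036550324201 Fz -1.0695615612625957
```

Emit:
step_arm --commands '[[[0.0,-2.6,0],2],[[0,0,0],0],[[0,0,0],0]]'

```text
time_s: 10.7
tcp_pos: [0.5069, 0.058, 0.1536]
eef_rot: [-180.0, -0.0, -49.2]
contact_force: [2.8, 2.7, -0.6]
gripper_width: 0.0134
```

```bash
python3 st.py
```

```text
t 10.7 phi 132.12633771130834 R 74.93422744955588 yaw+180 130.83492384177384 resist(ccw) -3.895562266866591 rad 0.10745502624071043 0.054029378131063115 0.013388996879464106 Fz -0.5536652907716781
```

Emit:
step_arm --commands '[[[0.0,-2.6,0],2],[[0,0,0],0],[[0,0,0],0]]'

```text
time_s: 11.08
tcp_pos: [0.5085, 0.0595, 0.1536]
eef_rot: [180.0, -0.0, -51.2]
contact_force: [1.7, 0.5, -0.0]
gripper_width: 0.0134
```

```bash
python3 st.py
```

```text
t 11.075 phi 130.42923617485363 R 75.03832297602335 yaw+180 128.83106988596592 resist(ccw) -1.594865335322801 rad -0.7252467943510372 0.16848493053373037 0.013398259354737253 Fz -0.013103906015805036
```

Emit:
step_arm --commands '[[[0.0,-2.6,0],2],[[0,0,0],0],[[0,0,0],0]]'

```text
time_s: 11.45
tcp_pos: [0.5106, 0.0613, 0.1536]
eef_rot: [-180.0, 0.0, -53.2]
contact_force: [0.8, 1.3, 0.6]
gripper_width: 0.0134
```

```bash
python3 st.py
```

```text
t 11.45 phi 128.38908291618364 R 75.09402458558287 yaw+180 126.83293044095028 resist(ccw) -1.4026800583748558 rad 0.5423102791606493 0.08501358823922137 0.013356263213555323 Fz 0.5514262416972162
```

Emit:
step_arm --commands '[[[0.0,-2.6,0],2],[[0,0,0],0],[[0,0,0],0]]'

```text
time_s: 11.82
tcp_pos: [0.5124, 0.0627, 0.1535]
eef_rot: [180.0, 0.0, -55.2]
contact_force: [-1.8, 2.0, 2.7]
gripper_width: 0.0135
```

```bash
python3 st.py
```

```text
t 11.825 phi 126.63006762652856 R 75.13594657541024 yaw+180 124.83259282387675 resist(ccw) 0.20586549589557107 rad 2.6963741365542155 0.15345620846885358 0.013544243949809284 Fz 2.680914108302583
```

Emit:
step_arm --commands '[[[-0.4,-2.6,0],2],[[0.0,-2.6,0],2],[[0.0,-2.6,0],2],[[0,0,0],0],[[0,0,0],0]]'

```text
time_s: 12.45
tcp_pos: [0.5171, 0.0662, 0.1531]
eef_rot: [179.7, 0.0, -61.3]
contact_force: [-8.6, -2.3, 6.5]
gripper_width: 0.0135
```

```bash
python3 st.py
```

```text
t 12.45 phi 122.16278092084883 R 75.34379303082838 yaw+180 118.71528072515466 resist(ccw) 8.48048555427856 rad 2.589506570680793 0.17203296549117988 0.013491491844427675 Fz 6.547741311360576
```

Emit:
step_arm --commands '[[[0.0,-2.6,0],2],[[0,0,0],0],[[0,0,0],0]]'

```text
time_s: 12.82
tcp_pos: [0.5186, 0.0671, 0.1529]
eef_rot: [179.7, 0.0, -63.3]
contact_force: [-10.3, -2.9, 7.7]
gripper_width: 0.0134
```

```bash
python3 st.py
```

```text
t 12.825 phi 120.80718599341554 R 75.36350565556026 yaw+180 116.70156773403758 resist(ccw) 10.363882314115163 rad 2.82307052942263 0.12542425041369354 0.013415784000847315 Fz 7.71340489910506
```

Emit:
step_arm --commands '[[[0.0,-2.6,0],2],[[0,0,0],0],[[0,0,0],0]]'

```text
time_s: 13.2
tcp_pos: [0.5201, 0.068, 0.1528]
eef_rot: [179.6, 0.0, -65.3]
contact_force: [-12.4, -2.2, 9.5]
gripper_width: 0.0136
```

```bash
python3 st.py
```

```text
t 13.2 phi 119.48130301156895 R 75.36345964037777 yaw+180 114.69410930055952 resist(ccw) 11.909791641420874 rad 4.165156828132143 0.1251082753345883 0.01364494779508125 Fz 9.49424732938109
```

Touch felt: lasting ~12 N and rising like a spring; touch angle ≈ 125°. Backing off.

Emit:
step_arm --commands '[[[0.6,6.5,0],-5.5],[[0.6,6.5,0],-5.5],[[0.5,6.5,0],-5.5],[[0.5,6.5,0],-5.5],[[0,0,0],0],[[0,0,0],0]]'

```text
time_s: 13.95
tcp_pos: [0.5028, 0.0537, 0.1533]
eef_rot: [179.9, 0.0, -43.3]
contact_force: [-3.0, -0.3, 2.3]
gripper_width: 0.0136
```

```bash
python3 st.py
```

```text
t 13.95 phi 136.72204635577256 R 74.77697645113395 yaw+180 136.6534532836026 resist(ccw) 2.2472387917464203 rad 1.9379920186853816 -0.07890041884518029 0.013613129842815751 Fz 2.29537182761334
```

Emit:
step_arm --commands '[[[0.3,6.5,0],-5],[[0,0,0],0],[[0,0,0],0]]'

```text
time_s: 14.32
tcp_pos: [0.4984, 0.0485, 0.1533]
eef_rot: [179.9, 0.0, -38.3]
contact_force: [-3.3, -2.1, 1.5]
gripper_width: 0.0138
```

```bash
python3 st.py
```

```text
t 14.325 phi 141.87350867651497 R 74.6915416282244 yaw+180 141.6685661746671 resist(ccw) 3.640047851831859 rad 1.3073108798497184 -0.06648051266666213 0.013764924443555522 Fz 1.531642181149194
```

Emit:
step_arm --commands '[[[0.3,6.5,0],-5],[[0.3,6.5,0],-5],[[0,0,0],0],[[0,0,0],0]]'

```text
time_s: 14.82
tcp_pos: [0.492, 0.0381, 0.1535]
eef_rot: [180.0, -0.0, -28.3]
contact_force: [-0.9, -1.0, -1.2]
gripper_width: 0.0134
```

```bash
python3 st.py
```

```text
t 14.825 phi 151.2942207596606 R 74.31968449634739 yaw+180 151.6744981145849 resist(ccw) 1.2591241204099006 rad 0.3033611140425199 -0.08764099418383864 0.013383661439061108 Fz -1.2492433259644045
```

Emit:
step_arm --commands '[[[0.3,6.5,0],-5],[[0,0,0],0],[[0,0,0],0]]'

```text
time_s: 15.2
tcp_pos: [0.489, 0.0319, 0.1535]
eef_rot: [180.0, -0.0, -23.3]
contact_force: [0.5, -2.2, -0.5]
gripper_width: 0.0139
```

```bash
python3 st.py
```

```text
t 15.2 phi 156.57671818002126 R 74.29174141181743 yaw+180 156.67758226105846 resist(ccw) 1.8466630898175271 rad -1.3590575779507525 -0.0036272416986113908 0.013877613092404728 Fz -0.5199141564540828
```

Emit:
step_arm --commands '[[[0.3,6.5,0],-5],[[0.3,6.5,0],-5],[[0.3,6.5,0],-5],[[0,0,0],0],[[0,0,0],0]]'

```text
time_s: 15.82
tcp_pos: [0.4839, 0.0133, 0.1536]
eef_rot: [180.0, -0.0, -8.3]
contact_force: [0.7, -2.9, -1.2]
gripper_width: 0.0136
```

```bash
python3 st.py
```

```text
t 15.825 phi 171.57746489393108 R 74.13809799130034 yaw+180 171.67379729952958 resist(ccw) 2.778495083962852 rad -1.1126931849784842 -0.12066939000884214 0.013560144780525933 Fz -1.1743066953761345
```

Emit:
step_arm --commands '[[[0.3,6.5,0],-5],[[0.3,6.5,0],-5],[[0.3,6.5,0],-5],[[0,1.5,0],-1],[[0,0,0],0],[[0,0,0],0]]'

```text
time_s: 16.58
tcp_pos: [0.4838, -0.0077, 0.1536]
eef_rot: [180.0, 0.0, 7.7]
contact_force: [-0.1, -4.1, -0.9]
gripper_width: 0.0136
```

```bash
python3 st.py
```

```text
t 16.575 phi 187.83004444144652 R 74.1177122808829 yaw+180 187.74351710726958 resist(ccw) 4.0530156082686535 rad 0.6319086812252016 -0.11689771441751758 0.013617035188128832 Fz -0.9473598585546039
```

Emit:
step_arm --commands '[[[0,2.0,0],-1.5],[[0,0,0],0],[[0,0,0],0]]'

```text
time_s: 16.95
tcp_pos: [0.484, -0.0096, 0.1536]
eef_rot: [-180.0, -0.0, 9.3]
contact_force: [0.2, -2.4, -1.7]
gripper_width: 0.0133
```

```bash
python3 st.py
```

```text
t 16.95 phi 189.33402955010496 R 74.14327063809644 yaw+180 189.30449884537128 resist(ccw) 2.4455739713707696 rad 0.1964321535514704 -0.19644099409301452 0.013307620060752564 Fz -1.6934487980552722
```

Emit:
step_arm --commands '[[[0,1.3,0],-1],[[0,0,0],0],[[0,0,0],0],[[0,0,0],0]]'

```text
time_s: 17.45
tcp_pos: [0.4842, -0.011, 0.1536]
eef_rot: [180.0, -0.0, 10.3]
contact_force: [0.3, -2.3, -0.7]
gripper_width: 0.0135
```

```bash
python3 st.py; sleep 0; python3 st.py
```

```text
t 17.45 phi 190.378072322213 R 74.17879451823038 yaw+180 190.3197635327371 resist(ccw) 2.3526879431963863 rad 0.12431547224695179 -0.09306825651203393 0.013539843911791936 Fz -0.7490478486444659
t 17.45 phi 190.378072322213 R 74.17879451823038 yaw+180 190.3197635327371 resist(ccw) 2.3526879431963863 rad 0.12431547224695179 -0.09306825651203393 0.013539843911791936 Fz -0.7490478486444659
```

Run:
```python
import numpy as np
from scipy.optimize import least_squares
f=np.array([[192.1,-3.0,.08],[176.93,-4.01,.129],[161.6,-1.69,.075],[147.76,-4.31,.1],[146.32,-2.51,.214],[144.31,-2.42,.198],[142.77,.78,.12],[140.02,-1.72,.017],[138.16,-.475,.039],[135.99,.19,.001],[134.05,-1.8,.02],[132.13,-3.9,.054],[130.43,-1.59,.168],[128.39,-1.4,.085],[126.63,.21,.153],[122.16,8.48,.172],[120.81,10.36,.125],[119.48,11.91,.125]])
b=np.array([[136.72,2.25,-.079],[141.87,3.64,-.066],[151.29,1.26,-.088],[156.58,1.85,-.004],[171.58,2.78,-.12],[187.83,4.05,-.117],[189.33,2.45,-.196],[190.38,2.35,-.093]])
d=np.vstack([f,b]);dirn=np.r_[np.ones(len(f)),-np.ones(len(b))]
for useM in(0,1):
  tau=d[:,1]*.0747+useM*d[:,2]
  def mod(p):
    x=np.radians(p[0]-d[:,0])
    return 10*np.maximum(x,0)+p[1]*np.sin(24*(x+np.radians(p[4])))+p[2]+p[3]*dirn
  best=min((least_squares(lambda p:np.r_[mod(p)-tau,(p[4]-1.7)/100],[t0,.2,0,0,1.7]) for t0 in np.arange(121,129,1)),key=lambda r:r.cost)
  print(useM,best.x,best.cost,np.round(mod(best.x)-tau,2))
  best=min((least_squares(lambda p:np.r_[mod(np.r_[p,1.7])-tau],[t0,.2,0,0]) for t0 in np.arange(121,129,1)),key=lambda r:r.cost)
  print(useM,best.x,best.cost)
```

```text
0 [ 1.26011667e+02  1.06289927e-01  2.56986945e-02 -1.35411990e-01
  3.09572972e+00] 0.06666252473814648 [ 0.01  0.09 -0.08  0.11 -0.01  0.06 -0.11  0.12 -0.01 -0.15 -0.07  0.08
 -0.05  0.03 -0.03 -0.05 -0.01  0.06 -0.   -0.03  0.05  0.12  0.05 -0.09
 -0.03 -0.07]
0 [ 1.26053093e+02  8.20500933e-02  3.36250778e-02 -1.51157070e-01] 0.08801049433941058
1 [ 1.26479445e+02  1.14643601e-01  1.70775730e-02 -3.79438817e-02
  3.34620693e+00] 0.08175610958057312 [ 0.03  0.06 -0.05  0.09 -0.11 -0.01 -0.11  0.19  0.01 -0.1  -0.02  0.12
 -0.1   0.06 -0.08 -0.08  0.    0.08 -0.06 -0.04  0.    0.03  0.08 -0.05
  0.09 -0.05]
1 [ 1.26826262e+02  8.87966838e-02  2.14651949e-02 -5.63857988e-02] 0.11498744828118712
```

Emit:
step_arm --commands '[[[0,0,0],0],[[0,0,0],0],[[0,0,0],0],[[0,0,0],0],[[0,0,0],0],[[0,0,0],0]]' --gripper 0.3

```text
time_s: 18.2
tcp_pos: [0.4842, -0.0109, 0.1535]
eef_rot: [-180.0, 0.0, 10.3]
contact_force: [-0.4, -0.3, -0.5]
gripper_width: 0.0607
```

Emit:
step_arm --commands '[[[0,0,0],0],[[0,0,-20],0],[[0,0,-20],0],[[0,0,-20],0],[[0,0,-10],0]]'

```text
time_s: 18.82
tcp_pos: [0.4846, -0.0108, 0.2246]
eef_rot: [-180.0, -0.1, 10.3]
contact_force: [0.2, 0.6, -0.5]
gripper_width: 0.0617
```

```bash
python3 look.py b
```

```text
18.925 [ 0.48469049 -0.01079691  0.2243578 ] [-1.79988553e+02 -1.00728655e-01  1.03274447e+01] [0.0847695  0.9493332  0.57834799] [-0.04419676  0.0742939   0.01165096] [ 2.20362781e+01  2.39381704e+00 -2.28220903e+01  1.02140839e-02
 -6.46831374e+01  7.82868170e+01]
```

View pics/side_b.png

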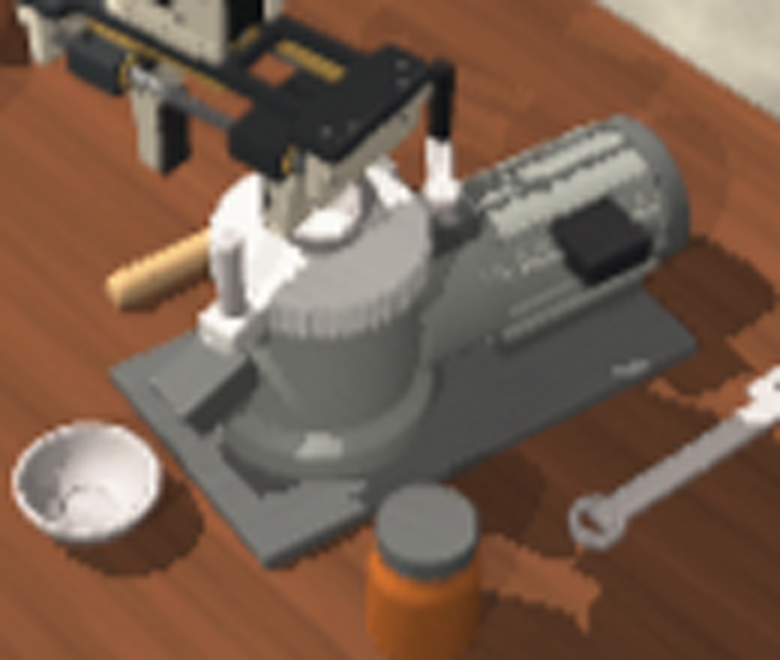

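Run:
```python
from h import *
s=pickle.load(open('side_b.pkl','rb'));s0=pickle.load(open('side.pkl','rb'))
sp=lambda u,v,z:ray_z(s,260+u/6-.4,165+v/6-.4,z)
C=np.array([.5572,.0024])
for a in((231,232,.192),(235,310,.142)):
    p=sp(*a);d=p[:2]-C;print(p,np.degrees(np.arctan2(d[1],d[0]))%360)
f=K(s);T=s['extrinsics'];v,u=np.mgrid[0:400,0:640]
for c,box in((s0,(300,308,204,222)),(s,(294,303,200,217))):
    z=c['z_map'];Q=np.stack([(u-s['cx'])/f*z,(v-s['cy'])/f*z,z],-1)@T[:3,:3].T+T[:3,3]
    m=(Q[...,2]>.155)&(Q[...,2]<.197)&(u>=box[0])&(u<=box[1])&(v>=box[2])&(v<=box[3])
    p=np.median(Q[m],0);d=p[:2]-C;print(m.sum(),p,np.hypot(*d),np.degrees(np.arctan2(d[1],d[0]))%360, u[m].min(),u[m].max())
crop(s,285,190,45,45,14,'pics/z.png')
```

```text
[ 0.49026622 -0.00793789  0.192     ] 188.7799322898964
[ 0.48689583 -0.01353203  0.142     ] 192.76846455034882
53 [ 0.49100553 -0.03397288  0.17566083] 0.07552942306295121 208.78814411988137 302 308
52 [ 0.48395505 -0.01434972  0.17789104] 0.07513571880344341 192.8809611821264 296 300
```

View pics/z.png

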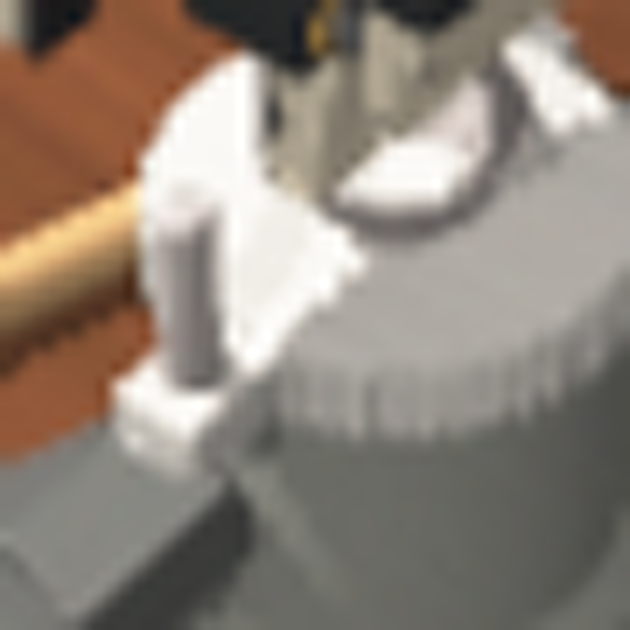

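Emit:
step_arm --commands '[[[46,0.2,0],0],[[46,0.2,0],0],[[46,0.2,0],0],[[46,0.1,0],0],[[0,0,0],-9.6],[[0,0,0],-9.6],[[0,0,0],-9.6],[[0,0,0],-9.6],[[0,0,0],0]]' --gripper 0

```text
time_s: 20.05
tcp_pos: [0.6649, 0.0213, 0.2222]
eef_rot: [-179.9, 0.1, 48.7]
contact_force: [0.6, -0.5, -0.7]
gripper_width: 0.0878
```

```bash
python3 look.py c
python3 - <<'E'
from h import *
for n,b in(('side',(285,190,45,45,13)),('top',(285,190,60,40,10))): crop(pickle.load(open(n+'_c.pkl','rb')),*b,f'pics/{n}_cz.png')
E
```

```text
20.15 [0.66509121 0.02131332 0.22271136] [-1.79960127e+02  5.37955877e-02  4.84953777e+01] [0.74773513 0.1306629  0.2459515 ] [-0.04824168 -0.10561454 -0.01468196] [ 1.85830965e+01  1.98239754e+01 -8.89188071e-01 -8.26573783e-03
 -6.93533496e+01  1.19915182e+02]
```

View pics/side_cz.png

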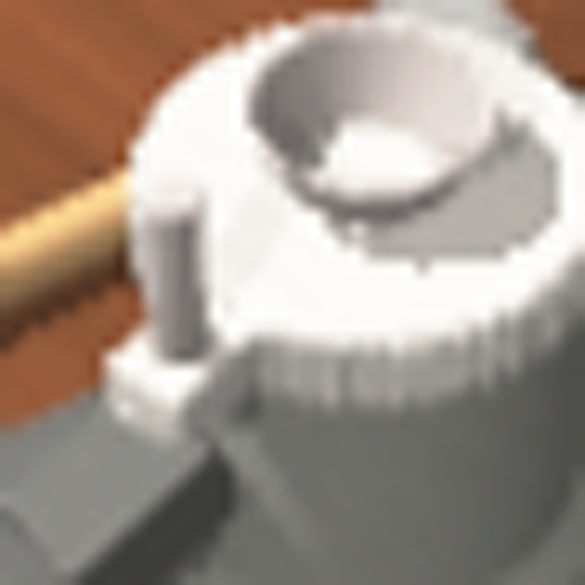

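View pics/top_cz.png

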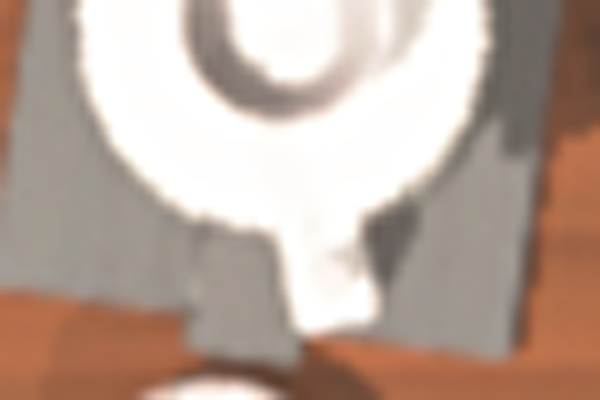

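Run:
```python
from h import *
C=np.array([.5572,.0024]);v,u=np.mgrid[0:400,0:640]
for n in('top','side'):
  for tag in('','_c'):
    c=pickle.load(open(n+tag+'.pkl','rb'));f=K(c);T=c['extrinsics'];z=c['z_map']
    P=np.stack([(u-c['cx'])/f*z,(v-c['cy'])/f*z,z],-1)@T[:3,:3].T+T[:3,3]
    m=(P[...,2]>.172)&(P[...,2]<.2)&(np.hypot(P[...,0]-.487,P[...,1]+.02)<.04)
    uc,vc=u[m].mean(),v[m].mean(); p=ray_z(c,uc,vc,.191 if n=='top' else np.median(P[m][:,2]))
    for q in(p,P[m].mean(0)):
      d=q[:2]-C;print(n,tag,m.sum(),q,np.hypot(*d),np.degrees(np.arctan2(d[1],d[0]))%360)
s=pickle.load(open('side.pkl','rb'))
for ph in(208.4,186,188,190,192,193.4,195):
    a=np.radians(ph);print(ph,[proj(s,[C[0]+.075*np.cos(a),C[1]+.075*np.sin(a),zz]).round(1) for zz in(.142,.167,.192)])
```

```text
top  21 [ 0.49122583 -0.03315519  0.191     ] 0.07494506290053857 208.3213749828898
top  21 [ 0.49122635 -0.03315998  0.19072959] 0.07494687573491057 208.32478955410147
top _c 16 [ 0.48446081 -0.01187726  0.191     ] 0.07412711714060741 191.1048540774251
top _c 16 [ 0.48445922 -0.01187597  0.19070048] 0.07412843410952798 191.10363878494513
side  31 [ 0.49108511 -0.03473144  0.18620351] 0.07582823893865284 209.31943260656155
side  31 [ 0.49223186 -0.03340398  0.18445806] 0.07418075736135836 208.85918279125602
side _c 32 [ 0.48450702 -0.01308327  0.1851992 ] 0.07432362345282098 192.02405343326478
side _c 32 [ 0.48452478 -0.01306788  0.1851615 ] 0.07430304841575341 192.01530194295933
208.4 [array([304., 219.]), array([303.9, 213.3]), array([303.8, 207.5])]
186 [array([296. , 215.5]), array([295.8, 209.8]), array([295.7, 204. ])]
188 [array([296.6, 215.9]), array([296.5, 210.2]), array([296.3, 204.4])]
190 [array([297.3, 216.3]), array([297.1, 210.6]), array([296.9, 204.8])]
192 [array([298. , 216.7]), array([297.8, 211. ]), array([297.6, 205.1])]
193.4 [array([298.4, 216.9]), array([298.3, 211.2]), array([298.1, 205.4])]
195 [array([299. , 217.2]), array([298.8, 211.5]), array([298.7, 205.7])]
```

Emit:
step_arm --commands '[[[1,1,20],0],[[0,0,20],0],[[0,0,20],0],[[0,0,15],0],[[0,0,0],0],[[0,0,0],0]]'

```text
time_s: 20.9
tcp_pos: [0.6673, 0.0214, 0.1493]
eef_rot: [180.0, -0.0, 48.7]
contact_force: [-0.6, -0.0, 0.4]
gripper_width: 0.0877
```

```bash
python3 look.py d
```

```text
21.0 [0.66733496 0.02153674 0.14957736] [ 1.79944488e+02 -6.98245679e-02  4.87075090e+01] [-0.53418591 -0.10041034 -0.1152659 ] [-0.05529012 -0.07056901  0.02396851] [ 1.85502148e+01  2.28749479e+01 -6.23180632e+00  1.48002413e-02
 -6.08049851e+01  1.20150051e+02]
```

View pics/side_d.png

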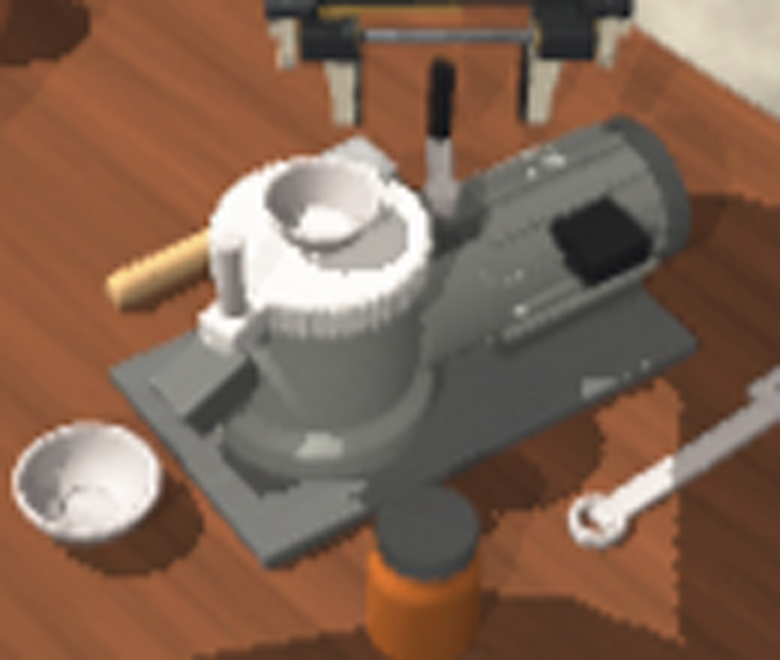

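Fingers straddle the black knob (440,100). Closing.

Emit:
step_arm --commands '[[[0,0,0],0],[[0,0,0],0],[[0,0,0],0],[[0,0,0],0],[[0,0,0],0],[[0,0,0],0],[[0,0,0],0],[[0,0,0],0],[[0,0,0],0],[[0,0,0],0]]' --gripper 1 --grip_force 15

```text
time_s: 22.25
tcp_pos: [0.6672, 0.0212, 0.1486]
eef_rot: [180.0, -0.0, 48.7]
contact_force: [4.2, -3.4, -2.0]
gripper_width: 0.0133
```

Emit:
step_arm --commands '[[[-0.2,3.9,0],5],[[-0.2,3.9,0],5],[[-0.2,3.9,0],5],[[-0.2,3.9,0],5],[[-0.2,3.9,0],5],[[0,0,0],0]]'

```text
time_s: 23.0
tcp_pos: [0.678, 0.0061, 0.1486]
eef_rot: [-180.0, -0.0, 23.8]
contact_force: [0.5, 0.1, -0.2]
gripper_width: 0.0138
```

```bash
sed -e 's/\.5572,\.0024/.6374,-.0121/' st.py > sk.py; python3 sk.py
```

```text
t 23.0 phi 24.125095434624296 R 44.47822350968116 yaw+180 203.75027659636297 resist(ccw) -0.11730697159903616 rad 0.47176162026118657 -0.06211831024910586 0.013828274107908769 Fz -0.2305959511847248
```

Emit:
step_arm --commands '[[[-0.2,3.9,0],5],[[-0.2,3.9,0],5],[[-0.2,3.9,0],5],[[-0.2,3.9,0],5],[[0,0,0],0]]'

```text
time_s: 23.62
tcp_pos: [0.6814, -0.0089, 0.1486]
eef_rot: [-180.0, 0.0, 3.8]
contact_force: [-1.1, 4.0, 0.9]
gripper_width: 0.0137
```

```bash
python3 sk.py
```

```text
t 23.625 phi 4.211663658963957 R 44.07436924083736 yaw+180 183.84466691067746 resist(ccw) 4.073683818888929 rad -0.8089759784420577 -0.1548840524016957 0.013730160262710494 Fz 0.94660784465456
```

Emit:
step_arm --commands '[[[-0.2,3.9,0],5],[[-0.2,3.9,0],5],[[-0.2,3.9,0],5],[[-0.2,3.9,0],5],[[-0.2,3.9,0],5],[[0,0,0],0]]'

```text
time_s: 24.38
tcp_pos: [0.6779, -0.0276, 0.1485]
eef_rot: [-180.0, 0.1, -21.1]
contact_force: [-4.0, 4.4, 1.8]
gripper_width: 0.0136
```

```bash
python3 sk.py
```

```text
t 24.375 phi 339.0396777901993 R 43.36897873478216 yaw+180 158.86322941289657 resist(ccw) 2.682545825044469 rad -5.318848525648254 -0.06594617876827899 0.013608492588556079 Fz 1.8309735431863081
```

Emit:
step_arm --commands '[[[-0.1,2.4,0],3],[[0,0,0],0],[[0,0,0],0]]'

```text
time_s: 24.75
tcp_pos: [0.6772, -0.0293, 0.1485]
eef_rot: [-179.9, 0.1, -24.0]
contact_force: [-1.5, 6.3, 2.3]
gripper_width: 0.0139
```

```bash
python3 sk.py
```

```text
t 24.75 phi 336.66654116037597 R 43.300624314821356 yaw+180 155.9544514492273 resist(ccw) 5.188559379778774 rad -3.89565559865487 -0.08731436871497669 0.013897349174623227 Fz 2.257968685504029
```

Emit:
step_arm --commands '[[[-0.1,2.4,0],2],[[0,0,0],0],[[0,0,0],0]]'

```text
time_s: 25.12
tcp_pos: [0.6771, -0.0293, 0.1486]
eef_rot: [-179.8, 0.0, -26.0]
contact_force: [0.3, 15.1, 1.4]
gripper_width: 0.0135
```

```bash
python3 sk.py
```

```text
t 25.125 phi 336.6513942525264 R 43.274125565185216 yaw+180 154.01717481411202 resist(ccw) 13.945346982472078 rad -5.691289448875074 0.12381990751512445 0.013531461919744686 Fz 1.4426652915715494
```

Emit:
step_arm --commands '[[[0,0,0],0],[[0,0,0],0],[[0,0,0],0],[[0,0,0],0],[[0,0,0],0],[[0,0,0],0]]' --gripper 0.4

```text
time_s: 25.88
tcp_pos: [0.6765, -0.033, 0.1485]
eef_rot: [180.0, 0.0, -26.3]
contact_force: [-0.1, 0.4, -0.0]
gripper_width: 0.0526
```

Emit:
step_arm --commands '[[[0,0,-20],0],[[0,0,-25],0],[[0,0,-25],0],[[0,0,-20],0],[[40,0,-20],0],[[40,0,-20],0],[[0,0,0],0],[[0,0,0],0]]'

```text
time_s: 26.88
tcp_pos: [0.7478, -0.0683, 0.2777]
eef_rot: [180.0, 0.1, -26.3]
contact_force: [0.7, 1.4, -1.1]
gripper_width: 0.0524
```

```bash
python3 look.py e
```

```text
26.975 [ 0.74747179 -0.06793821  0.27809349] [ 1.79978295e+02  5.38842162e-02 -2.62573804e+01] [-0.14293681  0.38343684  0.44135363] [-0.02317402  0.03568385 -0.00714217] [ 9.60521360e+00  2.66112748e+01  1.66130567e+01 -1.41905280e-02
 -8.00581671e+01  5.41398731e+01]
```

View pics/side_e.png

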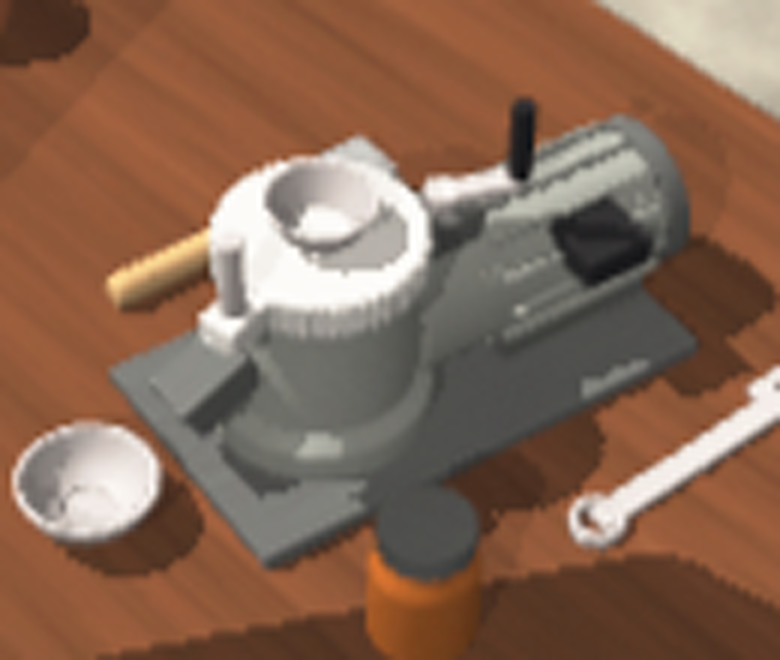

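View pics/top_e.png

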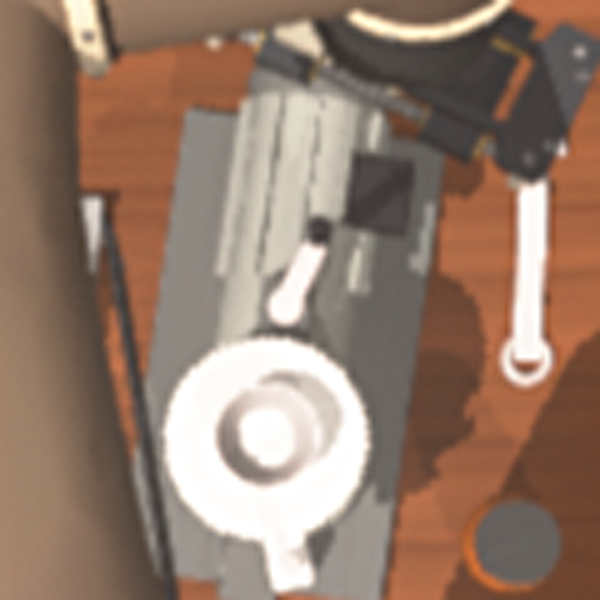

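The lever now points to the right of the motor axis (side: knob top 523,103; top: 320,230), post unchanged (side 232,240). Checking the lever angle.

Run:
```python
from h import *
C=np.array([.5572,.0024]);L=np.array([.6374,-.0121]);v,u=np.mgrid[0:400,0:640]
for n in('top','side'):
  for tag in('','_c','_e'):
    c=pickle.load(open(n+tag+'.pkl','rb'));f=K(c);T=c['extrinsics'];z=c['z_map']
    P=np.stack([(u-c['cx'])/f*z,(v-c['cy'])/f*z,z],-1)@T[:3,:3].T+T[:3,3]
    for O,q0,rad in((C,(.487,-.02),.04),(L,(.675,-.005),.042)):
      m=(P[...,2]>.172)&(P[...,2]<.195)&(np.hypot(P[...,0]-q0[0],P[...,1]-q0[1])<rad)
      if m.sum()<5: continue
      q=P[m].mean(0);d=q[:2]-O;print(n,tag,m.sum(),q.round(4),np.hypot(*d).round(4),np.degrees(np.arctan2(d[1],d[0])).round(1)%360)
```

```text
top  21 [ 0.4912 -0.0332  0.1907] 0.0749 208.3
top  21 [0.666  0.0215 0.1829] 0.0441 49.6
top _c 15 [ 0.4845 -0.012   0.1903] 0.0741 191.2
top _e 15 [ 0.4842 -0.0118  0.191 ] 0.0744 191.0
top _e 20 [ 0.6767 -0.0309  0.1816] 0.0436 334.4
side  31 [ 0.4922 -0.0334  0.1845] 0.0742 208.9
side  19 [0.6679 0.0221 0.1788] 0.0458 48.2
side _c 31 [ 0.4845 -0.0129  0.1848] 0.0743 191.9
side _c 19 [0.6681 0.0211 0.1793] 0.0452 47.2
side _e 31 [ 0.4849 -0.0125  0.1847] 0.0739 191.6
side _e 17 [ 0.6778 -0.0312  0.18  ] 0.0447 334.7
```

```bash
python3 -c "
from plant import close_job
print(close_job())"
```

```text
the job is handed in; nothing more can be done
None
```

I set the ring four clicks back from the burr touch, swung the lever fully over to its stop and let go. I handed the job in at 27 s.

- **Touch:** turning clockwise, the resistance rose like a spring to a lasting 12 N at the post. That is about 0.1 rad past the touch, so under the 0.15 rad limit. I batched three small moves here, so the ring went a little further than the first sure reading of 8.5 N.
- **Back-off:** from the force readings I put the touch at a post angle of about 126–127°. After release the post rests at about 191–192° on both cameras, about 65° from the touch. The fourth notch lies 62° from it and the next ridge about 69°.
- **Lock:** the lever stopped moving while the force rose to 14 N. The cameras show it swung 74–75°, and full travel is 74.5°.
- **Final check:** after locking and lifting clear, the post had not moved and the force reading was near zero. The bystanders in the final views (bowl, jar, wrench) looked unmoved; I did not re-check the tin, pot, wheel or the brush's exact place.

**Disagreements:** the force readings were noisy by 1–2 N, with a bias along the direction of motion. Because of that the notch positions fitted only to within a few degrees. The ring rested 1–4° from my predicted fourth notch, but still inside its basin.

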